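# Stand the copper busbar up and push it home

## Task

The L-shaped copper busbar lies on its long leg with its short foot in the air. Push the foot over so that the busbar tips up and stands upright on its foot, then push it along until the toe of the foot sits square against the black terminal block. Only push it, gently: never grip it or lift it off the blue base, and leave the other things on the bench where they are; finish clear of everything.

Things in the scene. Friction and masses are not known exactly. Their poses are not given: they have to be found in the camera images.
- busbar: Loose L of copper bar, about 0.5 kg, 50 mm wide, 6 mm thick; leg 95 mm, foot 85 mm (outside lengths). Origin: outer heel edge, mid-width. x runs along the leg from the heel, z along the foot from heel to toe, y across the width. The leg fills z 0 to 6 mm, the foot x 0 to 6 mm. At the start it lies on its leg, x level and away from the block, z up. Standing: x up, z level towards the block.
- toe (a point): Middle of the busbar's toe edge, on its outside, 85 mm from the busbar's origin along its z; the highest edge at the start. Pushing the foot's inner face (the leg's side) near the toe towards the block, with 2 to 3 N, turns the busbar about its heel edge; beyond about 50 degrees it falls onto its foot by itself. It is not fastened.
- base: Fixed blue steel base, 380 x 320 mm, 12 mm thick, on the bench. Origin: centre of its underside. x runs towards the terminal block (its direction differs from start to start), z up. Rims 26 mm above the bench along its two y edges. The busbar rests on its flat top, 12 mm above the bench.
- stop_face (a point): Middle of the flat face of the black terminal block fixed on the base, at the face's foot, on the base's top: 130 mm from the base's origin along the base's x; same axes as the base. The block is 100 mm wide, 36 mm deep, 34 mm high above the base (46 with its studs). The toe must end against this face.
- standoff: Loose red insulator, diameter 34 mm, 42 mm high (46 with its brass insert), standing on the base beside the busbar. Origin: centre of its underside. Leave alone.
- fuse: Loose white ceramic fuse body, 50 x 36 mm, 59 mm high, standing on the base on the same side as the red insulator. Origin: centre of its underside. Leave alone.
- screwdriver: Loose screwdriver with green handle, 200 mm long, lying on the base along the base's x axis, on the busbar's other side. Leave alone.
- can: Loose blue spray can with a yellow band and a red cap, diameter 60 mm, 150 mm high, standing on the bench far to the left. Origin: centre of its underside. Leave alone.
Not all that is in view belongs to the job. Several things have the shape of the busbar; the one meant has the colours described above.

How it is judged:
By the outcome, as a careful person would: the job done as asked, in the order asked, and still so for the second after the job is handed in, with the robot touching nothing.
It also fails if it takes over 56 s, if anything falls off the work surface, if the arm or the gripper's body presses on something with over 40 N, if the wrist force passes 120 N, or if a joint passes its speed limit or range.

## Robot

A 6-joint arm with a two-finger parallel gripper is mounted at the origin on the work surface. World frame = base frame: x ahead of the robot, y to its left, z up, the work surface at z = 0. Lengths are in m, angles in degrees, forces in N, time in s.
With the tool pointing down it reaches from about 0.4 to 0.825 m from the base axis. Payload 7 kg.
Tool frame: the origin (TCP) lies between the finger pads; the fingertips stand 19 mm ahead of it and the grasp point (between the pads) is the TCP; x points along the fingers, y is the direction in which the jaws open and shut, and the axes are right-handed (so a half turn about x gives the same grasp; the last joint's range is limited). The gripper opens to 88 mm and grips with 3 to 60 N. Pads are 19 mm wide; open, the fingers measure 130 mm over their backs; the gripper's body (78 mm by 193 mm) begins 47 mm behind the grasp point.
Start: joints at [90.418, 20.546, 0.682, 0, -70.136, -16.507], TCP at [0.187, 0.649, 0.207] pointing down, gripper open.
Joint ranges: [-176.03, 176.03], [-82.01, 121.73], [-58.28, 71.71], [-173.87, 95.51], [-174.79, -0.11], [-173.66, 173.66]. Speed limits (degrees/s): [136.94, 136.94, 172.46, 180, 180, 180].

## Interface

Orientations are given as [roll, pitch, yaw] about the fixed x, y, z axes, in that order (R = Rz(yaw) Ry(pitch) Rx(roll)).
In Python, from plant import r gives the robot as it stands.
- The arm moves only by the tool send_rows, never from a script. Its argument "plan" is a list of rows, each a list of 2 entries, a list of its own where there are three numbers: the shift along the tool's x, y, z scaled (see below), then the turn, a rotation vector about the tool's x, y, z scaled (see below). A call has exactly 5 rows; each row is the pose to reach, as a shift and turn from the pose measured when the call began, along the tool's axes at that moment; what a row does not reach only later rows make up. The controller multiplies each number of a shift by 0.15 m and each number of a turn by pi/4 rad. A row lasts 1/10 s, in which the tool goes at most 50 mm and 8.59 degrees, less where a joint would pass 70% of its speed; a pose out of reach is approached as far as the arm can. A call with a number of a shift or a turn outside -1 to 1 is refused whole. A call with a gripper value outside its range is refused whole. "jaw" is the opening, from -1 (shut) to 1 (fully open), so that 0 is half open, set as the call begins (left out, the last holds). The fingers move at their own pace and stop on an object; "force" is the grip in N (left out, the last holds). Time passes only in rows, so rows that repeat a pose let the fingers close, or fill a call up. It gives the time, the measured TCP pose, the force and the opening at its end, in the units of the state.
- r.get_state(): the state, without advancing time (a new reading comes with each control period).
- r.capture(name): name is "scene" or "top"; returns a dict with "color" (400x640x3 uint8, red, green, blue), "range_z" (400x640 float32, m along the optical axis (not along the pixel's ray), 0 where there is no reading), "mtx" (3x3 intrinsics, pixels), "k1" (the pictures are not rectified: a ray, as slopes to the right and down, at radius r is drawn at 1 + k1 r^2 times it, then the intrinsics apply), "pose" (4x4, takes a point from camera to world coordinates). Camera axes: x right, y down, z forward; pixel columns grow to the right and rows downward; lengths in m; the calibration is good to about 2 mm. A picture is of the moment at which its call begins.
- r.close_job(): hands the job in, once; it reports no verdict.
Trained networks look in a picture, given as the dict that the camera call returned (one of the last four; its "shot" number tells which), for a name from the list of things; names that differ only in an ending like _2 or _b are one class to them, and where a whole thing is asked for, a point or a joint stands for the part that bears it (a point fixed in the world has none). Each returns a list of dicts, best first, with "score" (0 to 1); they miss things now and then, are a little off and sometimes report something else, mostly with a low value. They report only what shows in the picture. A call takes as long as a camera call. They do not tell look-alikes from the thing itself.
- r.find_in(picture, target): "uv" ([column, row] in pixels, amid what is visible of it).
- r.trace(picture, target): "mask" (400x640 bool, what is visible of it) and "uv" ([column, row] in pixels, amid what is visible of it).
The state is a dict: "time_s": time; "joints": joint angles; "qd": joint speeds; "joint_torque": joint torques, N m; "tcp_pos": TCP position; "eef_rot": TCP orientation; "contact_force": force on the tool from outside, world axes, zero at the start; "moment": the same for the moment, N m; "gripper_width": finger opening in m.
Only numpy, scipy, OpenCV 4.12 (cv2) and the standard library are available. Lean on these libraries where they do the work, as an engineer would, in place of code of your own. Each camera call takes 0.05 s, during which the arm holds its last target. There are 200 camera calls.

## Working session

There is one attempt and no reset: what is moved stays moved. The work goes in short steps, Python scripts to look and compute and a tool call to move; the robot and the scene stay as the last step left them, time stands still between calls to the robot, and variables do not carry over. Pictures are saved under pics/ and viewed, about 8 in all and at most 12, crops included, and the job is handed in when it is done.

Besides the shell and the picture viewer there is one more tool, called after "Emit:" by a JSON object that holds its "api" and its "payload", one argument or row to a line. send_rows: Moves the arm, as the interface text tells. Its arguments: {"type":"object","properties":{"plan":{"type":"array"},"jaw":{"type":"number"},"force":{"type":"number"}},"required":["plan"]}

```bash
ls; mkdir -p pics
cat > h.py <<'E'
import numpy as np, cv2
from scipy.spatial.transform import Rotation as R
from plant import r
def pts(c):
    "HxWx3 world points from range"
    h,w=c["range_z"].shape
    u,v=np.meshgrid(np.arange(w),np.arange(h))
    K=np.array(c["mtx"]);d=np.stack([(u-K[0,2])/K[0,0],(v-K[1,2])/K[1,1]],-1)
    s=d.copy()
    for _ in range(8): s=d/(1+c["k1"]*(s**2).sum(-1,keepdims=True))
    z=c["range_z"][...,None]
    P=np.concatenate([s*z,z],-1); T=np.array(c["pose"])
    W=P@T[:3,:3].T+T[:3,3]; W[c["range_z"]==0]=np.nan
    return W
def save(c,n): cv2.imwrite("pics/"+n,c["color"][...,::-1])
E
python3 - <<'E'
from h import *
np.set_printoptions(precision=4,suppress=True)
for n in("scene","top"):
    c=r.capture(n);save(c,n+"0.png");W=pts(c);print(n,c["pose"][:3,3],c["mtx"][0,0],c["k1"])
    for t in("busbar","base","stop_face","standoff","fuse","screwdriver","can"):
        for d in r.trace(c,t)[:4]:
            m=d["mask"];print(t,round(d["score"],2),d["uv"],m.sum(),np.nanmedian(W[m],0),np.median(c["color"][m],0),np.nanmax(W[m][:,2]))
print(r.get_state())
E
```

```text
pics
scene [1.1978 0.1724 0.8838] 364.72120413821654 0.029551245948896326
busbar 0.97 [209.5, 152.2] 498 [ 0.2796 -0.3602  0.011 ] [132.  86.  95.] 0.08708169435198532
busbar 0.75 [265.2, 210.8] 402 [ 0.5372 -0.0896  0.0513] [82. 49. 33.] 0.1013953613967502
busbar 0.72 [367.5, 248.4] 594 [0.593  0.2265 0.0094] [ 99.5  48.  116. ] 0.09014418707787808
busbar 0.72 [357.5, 192.5] 512 [0.3543 0.1677 0.009 ] [ 95.5  48.  108. ] 0.08985004402141428
base 0.78 [257.9, 244.6] 10552 [ 0.6204 -0.0866  0.0134] [ 40.  77. 120.] 0.06148000273638998
stop_face 0.87 [253.2, 244.8] 10302 [ 0.6221 -0.0858  0.0133] [ 39.  77. 120.] 0.09890620213655077
stop_face 0.67 [264.7, 212.4] 425 [ 0.5375 -0.0897  0.0503] [81. 49. 34.] 0.1013953613967502
fuse 0.68 [295.8, 255.5] 410 [0.6721 0.0402 0.0649] [149.  112.5 106. ] 0.07699490170079959
fuse 0.26 [264.3, 210.7] 423 [ 0.5372 -0.0901  0.0503] [81. 49. 33.] 0.1013953613967502
screwdriver 0.64 [301.6, 204.7] 160 [0.4735 0.0097 0.0468] [89.5 30.  34. ] 0.060696627706432804
screwdriver 0.6 [225.5, 219.4] 312 [ 0.5472 -0.2044  0.033 ] [ 40. 109.  61.] 0.04213754209
[... 873 characters left out ...]
 141.5 126. ] 0.07513651745868044
screwdriver 0.94 [406.5, 187.4] 399 [ 0.541  -0.2062  0.0332] [ 44. 114.  61.] 0.04199043535214875
can 0.68 [146.1, 238.0] 778 [0.3953 0.48   0.1164] [46.5 44.  44. ] 0.15471285412459446
{'time_s': 0.8, 'joints': array([ 90.4176,  20.543 ,   0.6798,   0.0001, -70.1355, -16.5071]), 'qd': array([ 0.0665, -0.017 ,  0.0624, -0.0192,  0.0642, -0.1426]), 'joint_torque': array([  0.0006, -58.2281,  29.3281,   7.0021,   0.0126,  -0.    ]), 'tcp_pos': array([0.1871, 0.6485, 0.2075]), 'eef_rot': array([-75.5265,  89.9986,  88.3841]), 'contact_force': array([-0.2107, -0.7642, -0.0319]), 'moment': array([-0.0577, -0.0433,  0.0018]), 'gripper_width': 0.08788253063186688}
```

Run:
```python
import cv2
a=cv2.imread("pics/top0.png")[80:280,250:470];cv2.imwrite("pics/topc.png",cv2.resize(a,None,fx=3,fy=3,interpolation=cv2.INTER_CUBIC)[:600])
```

```text
(no output)
```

View pics/topc.png

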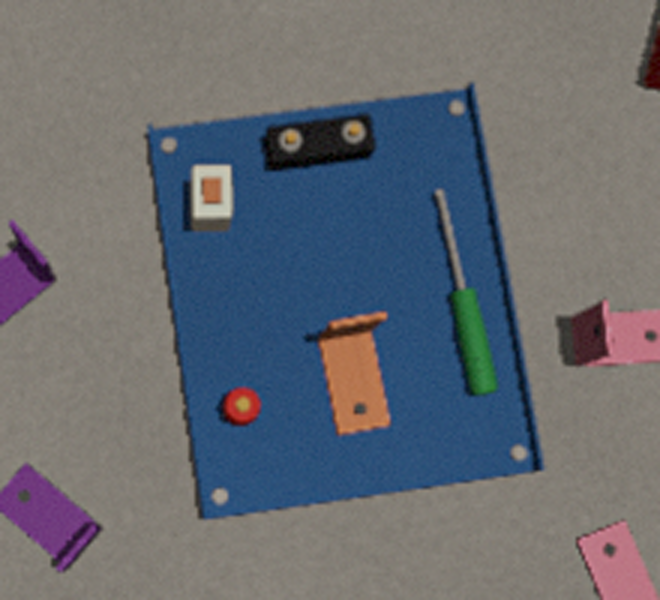

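View pics/scene0.png

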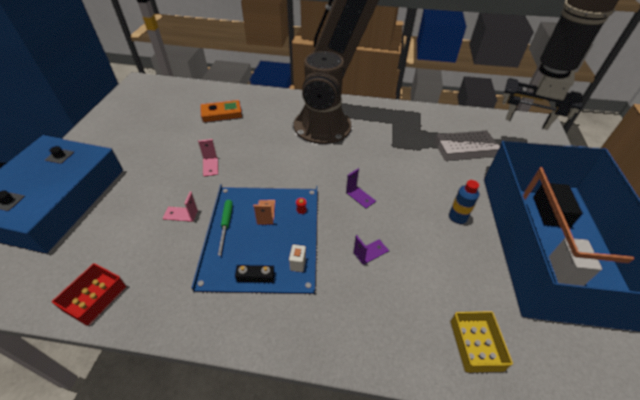

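The view shows the copper busbar at crop (355,375), foot up on the block side. The black block is at (318,140), the red insulator at (242,405), the fuse at (212,197) and the screwdriver at (468,300). The purple and pink L's are decoys. Next I'll measure the base frame and the busbar.

```bash
cat >> h.py <<'E'
def cloud():
    out=[]
    for n in("top","scene"):
        c=r.capture(n);out.append((c,pts(c)))
    return out
E
python3 - <<'E'
from h import *
np.set_printoptions(precision=4,suppress=True)
for c,W in cloud():
    hsv=cv2.cvtColor(c["color"],cv2.COLOR_RGB2HSV).astype(int);H,S,V=hsv[...,0],hsv[...,1],hsv[...,2]
    reg=(abs(W[...,0]-.58)<.24)&(abs(W[...,1]+.08)<.23)
    blue=reg&(H>95)&(H<120)&(S>100)&(abs(W[...,2]-.0125)<.012)
    p=W[blue][:,:2].astype(np.float32)
    # robust: convex hull min area rect
    (cx,sz,a)=cv2.minAreaRect(p);print("base",blue.sum(),cx,sz,a,np.median(W[blue][:,2]))
    cop=reg&(H<18)&(S>90)&(V>40)&(abs(W[...,0]-.5)<.09)&(abs(W[...,1]+.09)<.05)
    q=W[cop]; print("cop",len(q))
    leg=q[(q[:,2]<.024)];foot=q[q[:,2]>.035]
    for nm,s in(("leg",leg),("foot",foot)):
        if len(s)>10: print(nm,len(s),cv2.minAreaRect(s[:,:2].astype(np.float32)),np.median(s,0),s[:,2].max())
    top=q[q[:,2]>.09]
    if len(top)>5:
        f=cv2.fitLine(top[:,:2].astype(np.float32),cv2.DIST_HUBER,0,.01,.01).ravel();print("toe line",len(top),f,np.degrees(np.arctan2(f[1],f[0])),top.mean(0),top[:,1].min(),top[:,1].max())
    blk=reg&(W[...,2]>.036)&(W[...,2]<.055)&(V<60)&(W[...,0]>.62)&(W[...,1]<0.0)&(W[...,1]>-.17)
    print("block",blk.sum(),cv2.minAreaRect(W[blk][:,:2].astype(np.float32)))
    d=r.trace(c,"screwdriver")[0];f=cv2.fitLine(W[d["mask"]][:,:2].astype(np.float32),cv2.DIST_HUBER,0,.01,.01).ravel();print("sd",f,np.degrees(np.arctan2(f[1],f[0])))
E
```

```text
base 11947 (0.5738056898117065, -0.08720241487026215) (0.3783826231956482, 0.3194923400878906) 8.621456146240234 0.011475433039675131
cop 658
leg 555 ((0.49189242720603943, -0.09864440560340881), (0.09054436534643173, 0.05108169466257095), 10.949959754943848) [ 0.4914 -0.0972  0.0172] 0.02369381612492205
foot 94 ((0.5370282530784607, -0.0895276889204979), (0.00587845453992486, 0.04900452867150307), 10.942418098449707) [ 0.5353 -0.0895  0.0855] 0.10106119794502133
toe line 43 [ 0.1928 -0.9812  0.5372 -0.0902] -78.88417 [ 0.5372 -0.0902  0.096 ] -0.11336135298409762 -0.06564814293047806
block 322 ((0.7196698188781738, -0.06505469232797623), (0.03582471236586571, 0.0983842983841896), 8.270946502685547)
sd [ 0.9859  0.1671  0.5306 -0.2086] 9.620087
base 9026 (0.57551109790802, -0.08901825547218323) (0.38024595379829407, 0.31780171394348145) 8.637372970581055 0.01315691407235181
cop 396
leg 102 ((0.4932436943054199, -0.09753742814064026), (0.09519217163324356, 0.047386690974235535), 13.37392520904541) [ 0.4634 -0.0917  0.0192] 0.02371407099678413
foot 257 ((0.5373693704605103, -0.08960048854351044), (0.009875315241515636, 0.04771062359213829), 13.122419357299805) [ 0.5385 -0.0883  0.071 ] 0.10094280873056016
toe line 57 [ 0.2016 -0.9795  0.5381 -0.0893] -78.36851 [ 0.5372 -0.088   0.096 ] -0.11321635004865829 -0.06777463555226548
block 342 ((0.7215781211853027, -0.06539581716060638), (0.03344153240323067, 0.09840060770511627), 8.926338195800781)
sd [ 0.9865  0.1635  0.5534 -0.2044] 9.410278
```

```bash
cat >> h.py <<'E'
def plan(T):
    "T: list of (x,y,z,psi) psi=heading of tool z; prints last row of each call; actual R for the first"
    s=r.get_state();p=np.array(s["tcp_pos"]);M=R.from_euler("xyz",s["eef_rot"],degrees=True)
    print("t",round(s["time_s"],2),"p",p.round(4),"psi",round(np.degrees(np.arctan2(*M.apply([0,0,1])[1::-1])),2),"F",np.round(s["contact_force"],1))
    for x,y,z,psi in T:
        N=R.from_euler("zy",[0,0]) if 0 else R.from_euler("z",psi,degrees=True)*R.from_euler("y",90,degrees=True)
        sh=M.inv().apply(np.array([x,y,z])-p)/.15; tu=(M.inv()*N).as_rotvec()/(np.pi/4)
        print(sh.round(3).tolist(),tu.round(3).tolist());p=np.array([x,y,z]);M=N
E
python3 - <<'E'
from h import *
plan([(.30,.54,.24,139),(.41,.41,.24,113),(.48,.28,.24,87),(.52,.14,.24,61),(.525,0.02,.22,36),(.513,-.0945,.20,11.2)])
E
```

```text
t 1.0 p [0.1871 0.6486 0.2075] psi 163.91 F [-0.4 -0.1  0.2]
[-0.217, 0.487, -0.924] [0.554, 0.0, 0.0]
[-0.0, 0.173, -1.122] [0.578, -0.0, -0.0]
[-0.0, -0.091, -0.98] [0.578, 0.0, -0.0]
[-0.0, -0.315, -0.918] [0.578, -0.0, -0.0]
[0.133, -0.417, -0.684] [0.556, 0.0, -0.0]
[0.133, -0.571, -0.513] [0.551, 0.0, -0.0]
```

Emit:
{"api": "send_rows", "payload": {
  "plan": [
    [[-0.05,0.1,-0.19],[0.11,0,0]],
    [[-0.1,0.2,-0.37],[0.22,0,0]],
    [[-0.14,0.29,-0.56],[0.33,0,0]],
    [[-0.18,0.39,-0.74],[0.44,0,0]],
    [[-0.22,0.49,-0.92],[0.55,0,0]]
  ],
  "jaw": -1,
  "force": 10
}}

```text
time_s: 1.5
tcp_pos: [0.3001, 0.5388, 0.2408]
eef_rot: [-62.6, 90.0, 76.4]
contact_force: [1.2, 0.7, -0.8]
gripper_width: 0.0531
```

Emit:
{"api": "send_rows", "payload": {
  "plan": [
    [[0,0.03,-0.2],[0.12,0,0]],
    [[0,0.06,-0.4],[0.23,0,0]],
    [[0,0.09,-0.6],[0.35,0,0]],
    [[0,0.12,-0.8],[0.46,0,0]],
    [[0,0.16,-1],[0.58,0,0]]
  ]
}}

```text
time_s: 2.0
tcp_pos: [0.3982, 0.4212, 0.241]
eef_rot: [-50.4, 90.0, 62.2]
contact_force: [0.8, 0.6, -0.3]
gripper_width: 0.0131
```

Emit:
{"api": "send_rows", "payload": {
  "plan": [
    [[0,-0.02,-0.2],[0.12,0,0]],
    [[0,-0.04,-0.4],[0.23,0,0]],
    [[0,-0.05,-0.6],[0.35,0,0]],
    [[0,-0.07,-0.8],[0.46,0,0]],
    [[0,-0.09,-0.98],[0.58,0,0]]
  ]
}}

```text
time_s: 2.5
tcp_pos: [0.4678, 0.2895, 0.2412]
eef_rot: [-29.9, 89.9, 56.4]
contact_force: [-0.1, -0.1, 1.4]
gripper_width: 0.0009
```

Run:
```python
from h import *
plan([(.52,.14,.24,61),(.525,0.02,.22,36),(.513,-.0945,.20,11.2)])
```

```text
t 2.5 p [0.4678 0.2895 0.2412] psi 86.34 F [-0.1 -0.1  1.4]
[0.007, -0.411, -0.972] [0.563, 0.001, 0.0]
[0.133, -0.417, -0.684] [0.556, 0.0, -0.0]
[0.133, -0.571, -0.513] [0.551, 0.0, -0.0]
```

Emit:
{"api": "send_rows", "payload": {
  "plan": [
    [[0,-0.08,-0.2],[0.11,0,0]],
    [[0,-0.16,-0.4],[0.22,0,0]],
    [[0,-0.25,-0.6],[0.34,0,0]],
    [[0,-0.33,-0.8],[0.45,0,0]],
    [[0,-0.41,-0.97],[0.56,0,0]]
  ]
}}

```text
time_s: 3.0
tcp_pos: [0.5201, 0.1389, 0.2414]
eef_rot: [-13.2, 89.9, 47.7]
contact_force: [0.4, 0.1, -0.5]
gripper_width: 0.0005
```

Emit:
{"api": "send_rows", "payload": {
  "plan": [
    [[0.03,-0.08,-0.14],[0.11,0,0]],
    [[0.05,-0.17,-0.27],[0.22,0,0]],
    [[0.08,-0.25,-0.41],[0.33,0,0]],
    [[0.1,-0.33,-0.55],[0.44,0,0]],
    [[0.13,-0.42,-0.68],[0.56,0,0]]
  ]
}}

```text
time_s: 3.5
tcp_pos: [0.5255, 0.0181, 0.222]
eef_rot: [3.3, 89.9, 38.8]
contact_force: [-0.4, 0.0, -0.3]
gripper_width: 0.0006
```

Emit:
{"api": "send_rows", "payload": {
  "plan": [
    [[0.03,-0.12,-0.1],[0.11,0,0]],
    [[0.05,-0.23,-0.2],[0.22,0,0]],
    [[0.08,-0.34,-0.3],[0.33,0,0]],
    [[0.1,-0.46,-0.41],[0.44,0,0]],
    [[0.13,-0.57,-0.51],[0.55,0,0]]
  ]
}}

```text
time_s: 4.0
tcp_pos: [0.5129, -0.0969, 0.2026]
eef_rot: [19.1, 89.8, 29.7]
contact_force: [0.1, 0.6, 0.0]
gripper_width: 0.0003
```

Run:
```python
from h import *
plan([(.513,-.0945,.15,11.4),(.513,-.0945,.1,11.4)])
```

```text
t 4.0 p [ 0.5129 -0.0969  0.2026] psi 10.57 F [0.1 0.6 0. ]
[0.351, 0.015, 0.002] [-0.018, 0.004, -0.001]
[0.333, -0.0, -0.0] [0.0, 0.0, 0.0]
```

Emit:
{"api": "send_rows", "payload": {
  "plan": [
    [[0.08,0.02,0],[-0.02,0,0]],
    [[0.16,0.02,0],[-0.02,0,0]],
    [[0.24,0.02,0],[-0.02,0,0]],
    [[0.32,0.02,0],[-0.02,0,0]],
    [[0.36,0.02,0],[-0.02,0,0]]
  ]
}}

```text
time_s: 4.5
tcp_pos: [0.5119, -0.0934, 0.1469]
eef_rot: [56.8, 89.9, 68.3]
contact_force: [-0.3, 1.4, 0.2]
gripper_width: 0.0006
```

Emit:
{"api": "send_rows", "payload": {
  "plan": [
    [[0.08,0,0],[0,0,0]],
    [[0.16,0,0],[0,0,0]],
    [[0.24,0,0],[0,0,0]],
    [[0.3,0,0],[0,0,0]],
    [[0.33,0,0],[0,0,0]]
  ]
}}

```text
time_s: 5.0
tcp_pos: [0.5114, -0.0934, 0.0962]
eef_rot: [117.5, 89.9, 129.0]
contact_force: [-0.3, 0.3, 0.9]
gripper_width: 0.0005
```

Run:
```python
from h import *
plan([])
c=r.capture("scene");W=pts(c)
cv2.imwrite("pics/s1.png",cv2.resize(c["color"][130:290,190:350,::-1],None,fx=3.5,fy=3.5,interpolation=cv2.INTER_CUBIC))
```

```text
t 5.0 p [ 0.5114 -0.0934  0.0962] psi 11.52 F [-0.3  0.3  0.9]
```

View pics/s1.png

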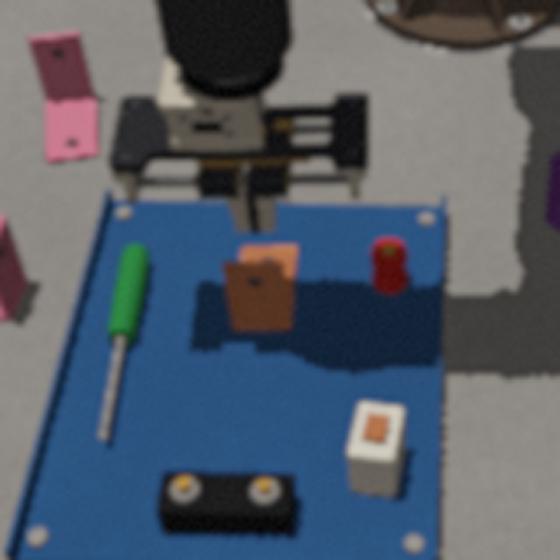

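Emit:
{"api": "send_rows", "payload": {
  "plan": [
    [[0,0,0.03],[0,0,0]],
    [[0,0,0.06],[0,0,0]],
    [[0,0,0.08],[0,0,0]],
    [[0,0,0.1],[0,0,0]],
    [[0,0,0.12],[0,0,0]]
  ]
}}

```text
time_s: 5.55
tcp_pos: [0.5294, -0.0897, 0.0962]
eef_rot: [109.3, 89.9, 120.8]
contact_force: [-0.0, 0.1, 0.0]
gripper_width: 0.0003
```

```bash
cat >> h.py <<'E'
def bar():
    "report copper points in base frame (mm)"
    b=np.array([.5745,-.088]);a=np.radians(8.65)
    for c,W in cloud():
        hsv=cv2.cvtColor(c["color"],cv2.COLOR_RGB2HSV).astype(int);H,S,V=hsv[...,0],hsv[...,1],hsv[...,2]
        X=(W[...,:2]-b)@np.array([[np.cos(a),-np.sin(a)],[np.sin(a),np.cos(a)]])*1e3
        Z=W[...,2]*1e3-12
        m=(H<18)&(S>90)&(V>40)&(X[...,0]>-170)&(X[...,0]<135)&(abs(X[...,1])<48)&(Z>-4)&(Z<110)
        m=cv2.morphologyEx(m.astype(np.uint8),cv2.MORPH_OPEN,np.ones((2,2)))>0
        q=np.c_[X[m],Z[m]];print(c["shot"],len(q),"X",np.percentile(q[:,0],[1,50,99]).round(1),"Y",np.percentile(q[:,1],[1,50,99]).round(1),"Z",np.percentile(q[:,2],[1,50,99]).round(1))
        yield c,q
E
python3 - <<'E'
from h import *
plan([]); list(bar())
E
```

```text
t 5.55 p [ 0.5294 -0.0897  0.0962] psi 11.52 F [-0.   0.1  0. ]
6 417 X [nan nan nan] Y [nan nan nan] Z [nan nan nan]
7 402 X [nan nan nan] Y [nan nan nan] Z [nan nan nan]
```

```bash
sed -i 's/q=np.c_\[X\[m\],Z\[m\]\];/q=np.c_[X[m],Z[m]];q=q[np.isfinite(q).all(1)];/' h.py
python3 - <<'E'
from h import *
for c,q in bar():
    t=q[q[:,2]>60]; print("hi",len(t),t.mean(0).round(1),"by z",[(z,t[abs(t[:,2]-z)<4][:,0].mean().round(1)) for z in(64,72,80)])
c=r.capture("top")
cv2.imwrite("pics/t2.png",cv2.resize(c["color"][100:260,290:450,::-1],None,fx=3.5,fy=3.5,interpolation=cv2.INTER_CUBIC))
E
```

```text
8 420 X [-130.7  -97.4  -54.4] Y [-26.2   2.1  39.8] Z [ -2.9   5.4 174.4]
hi 9 [-59.8  41.  165.9] by z [(64, np.float64(-41.0)), (72, np.float64(-40.1)), (80, np.float64(nan))]
9 402 X [-124.2  -36.3  -32.3] Y [-18.3   8.8  27.8] Z [-0.7 33.6 87.1]
hi 108 [-36.4   8.1  75.4] by z [(64, np.float64(-35.6)), (72, np.float64(-35.6)), (80, np.float64(-36.4))]<stdin>:3: RuntimeWarning: Mean of empty slice.
  ret = ret.dtype.type(ret / rcount)
```

View pics/t2.png

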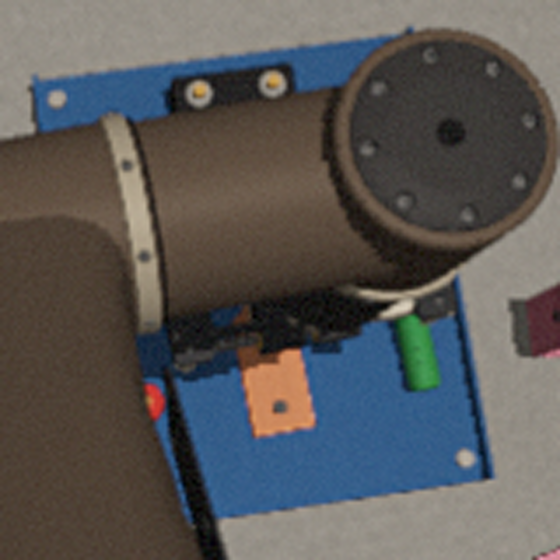

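Emit:
{"api": "send_rows", "payload": {
  "plan": [
    [[0,0,0.02],[0,0,0]],
    [[0,0,0.04],[0,0,0]],
    [[0,0,0.06],[0,0,0]],
    [[0,0,0.08],[0,0,0]],
    [[0,0,0.1],[0,0,0]]
  ]
}}

```text
time_s: 6.3
tcp_pos: [0.5438, -0.0867, 0.0959]
eef_rot: [127.4, 89.9, 138.9]
contact_force: [0.0, -0.3, -1.4]
gripper_width: 0.0003
```

```bash
cat >> h.py <<'E'
def look():
    plan([])
    for c,q in bar():
        t=q[(q[:,2]>20)]; print("by z",[(z,t[abs(t[:,2]-z)<4][:,0].mean().round(1)) for z in(25,40,50,60,70,80) if (abs(t[:,2]-z)<4).sum()>3])
E
python3 -c "
from h import *
look()"
```

```text
t 6.3 p [ 0.5438 -0.0867  0.0959] psi 11.52 F [ 0.  -0.3 -1.4]
11 516 X [-130.7  -89.5  -46.3] Y [-26.1   1.4  24.7] Z [-3.2  5.3 10.6]
by z []
12 360 X [-124.2  -36.2  -32.8] Y [-16.5  11.1  27.8] Z [-1.2 34.4 85.3]
by z [(25, np.float64(-35.7)), (40, np.float64(-35.8)), (50, np.float64(-35.6)), (60, np.float64(-35.6)), (70, np.float64(-35.4)), (80, np.float64(-35.8))]
```

Run:
```python
from h import *
c=r.capture("scene");W=pts(c)
cv2.imwrite("pics/s3.png",cv2.resize(c["color"][150:240,210:330,::-1],None,fx=6,fy=6,interpolation=cv2.INTER_CUBIC))
```

```text
(no output)
```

View pics/s3.png

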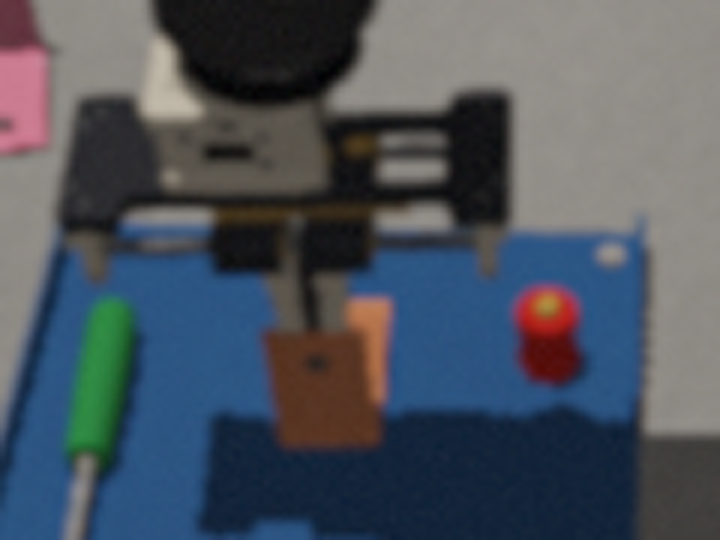

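Run:
```python
from h import *
np.set_printoptions(precision=4,suppress=True)
c=r.capture("scene");W=pts(c)
b=np.array([.5745,-.088]);a=np.radians(8.65);B=np.array([[np.cos(a),-np.sin(a)],[np.sin(a),np.cos(a)]])
print("tcp",((r.get_state()["tcp_pos"][:2]-b)@B*1e3).round(1))
for v in range(184,228,2):
    print(v,[tuple(np.r_[(W[v,u,:2]-b)@B*1e3,W[v,u,2]*1e3-12].round(0)) for u in(257,260,264,268)])
```

```text
tcp [-30.5   5.9]
184 [(np.float64(-3.0), np.float64(6.0), np.float64(205.0)), (np.float64(-8.0), np.float64(13.0), np.float64(201.0)), (np.float64(-8.0), np.float64(23.0), np.float64(201.0)), (np.float64(-10.0), np.float64(33.0), np.float64(199.0))]
186 [(np.float64(-12.0), np.float64(3.0), np.float64(189.0)), (np.float64(-9.0), np.float64(12.0), np.float64(193.0)), (np.float64(-8.0), np.float64(22.0), np.float64(193.0)), (np.float64(-10.0), np.float64(32.0), np.float64(192.0))]
188 [(np.float64(-4.0), np.float64(4.0), np.float64(189.0)), (np.float64(-2.0), np.float64(13.0), np.float64(192.0)), (np.float64(-2.0), np.float64(23.0), np.float64(193.0)), (np.float64(-1.0), np.float64(34.0), np.float64(193.0))]
190 [(np.float64(1.0), np.float64(5.0), np.float64(188.0)), (np.float64(6.0), np.float64(14.0), np.float64(193.0)), (np.float64(6.0), np.float64(24.0), np.float64(194.0)), (np.float64(5.0), np.float64(34.0), np.float64(193.0))]
192 [(np.float64(3.0), np.float64(4.0), np.float64(182.0)), (np.float64(8.0), np.float64(13.0), np.float64(187.0)), (np.float64(8.0), np.float64(24.0), np.
[... 3333 characters left out ...]
0.0))]
222 [(np.float64(-36.0), np.float64(-20.0), np.float64(9.0)), (np.float64(-36.0), np.float64(-11.0), np.float64(9.0)), (np.float64(-36.0), np.float64(2.0), np.float64(10.0)), (np.float64(-36.0), np.float64(14.0), np.float64(10.0))]
224 [(np.float64(-34.0), np.float64(-20.0), np.float64(1.0)), (np.float64(-36.0), np.float64(-12.0), np.float64(-0.0)), (np.float64(-33.0), np.float64(1.0), np.float64(4.0)), (np.float64(-35.0), np.float64(13.0), np.float64(1.0))]
226 [(np.float64(-27.0), np.float64(-19.0), np.float64(1.0)), (np.float64(-27.0), np.float64(-10.0), np.float64(1.0)), (np.float64(-30.0), np.float64(1.0), np.float64(-2.0)), (np.float64(-27.0), np.float64(14.0), np.float64(2.0))]
```

The depth data puts the fingertips about 38 mm higher than the reported TCP implies, so they passed over the foot. I'll back off and measure the tip.

Emit:
{"api": "send_rows", "payload": {
  "plan": [
    [[0,0,-0.05],[0,0,0]],
    [[0,0,-0.1],[0,0,0]],
    [[0,0,-0.15],[0,0,0]],
    [[0,0,-0.2],[0,0,0]],
    [[0,0,-0.22],[0,0,0]]
  ]
}}

```text
time_s: 7.0
tcp_pos: [0.5101, -0.0936, 0.0961]
eef_rot: [126.1, 89.9, 137.6]
contact_force: [0.6, -0.5, -0.3]
gripper_width: 0.0004
```

```bash
cat >> h.py <<'E'
def tip():
    c=r.capture("scene");W=pts(c);s=r.get_state();p=np.array(s["tcp_pos"])
    b=np.array([.5745,-.088]);a=np.radians(8.65);B=np.array([[np.cos(a),-np.sin(a)],[np.sin(a),np.cos(a)]])
    D=(W-p);m=(abs(D[...,0])<.025)&(abs(D[...,1])<.03)&(D[...,2]<.09)&(W[...,2]>.03)
    hsv=cv2.cvtColor(c["color"],cv2.COLOR_RGB2HSV); m&=(hsv[...,1]<90)
    q=W[m]; print("t",round(s["time_s"],2),"tcp",p.round(4),"base",((p[:2]-b)@B*1e3).round(1),"F",np.round(s["contact_force"],1),"finger n",m.sum(),"zmin-pct",np.percentile(q[:,2],[0,2,5,10,20,50]).round(4),"med x,y base",((np.median(q[:,:2],0)-b)@B*1e3).round(1))
    for v in np.unique(np.where(m)[0])[-4:]:
        k=W[v][m[v]]; print(v,np.where(m[v])[0][[0,-1]],np.r_[((k[:,:2].mean(0)-b)@B*1e3),k[:,2].mean()*1e3].round(1))
E
python3 -c "
from h import *
tip()"
```

```text
t 7.05 tcp [ 0.5101 -0.0936  0.0961] base [-64.5   4.2] F [-0.5 -0.1 -0.2] finger n 135 zmin-pct [0.119  0.1208 0.1219 0.1241 0.1295 0.1425] med x,y base [-55.2   3.6]
192 [257 268] [-55.4   5.7 132.7]
193 [257 268] [-54.    5.6 130.1]
194 [257 268] [-54.9   5.  124.9]
195 [258 267] [-54.4   4.7 121.4]
```

Emit:
{"api": "send_rows", "payload": {
  "plan": [
    [[0.05,0,0],[0,0,0]],
    [[0.1,0,0],[0,0,0]],
    [[0.15,0,0],[0,0,0]],
    [[0.2,0,0],[0,0,0]],
    [[0.25,0,0],[0,0,0]]
  ]
}}

```text
time_s: 7.55
tcp_pos: [0.51, -0.0935, 0.0576]
eef_rot: [139.9, 89.9, 151.4]
contact_force: [0.3, -0.6, 0.7]
gripper_width: 0.0004
```

```bash
python3 -c "
from h import *
tip()
c=r.capture('scene')
cv2.imwrite('pics/s4.png',cv2.resize(c['color'][150:240,210:330,::-1],None,fx=6,fy=6,interpolation=cv2.INTER_CUBIC))"
```

```text
t 7.6 tcp [ 0.5092 -0.0936  0.0565] base [-65.4   4.3] F [-0.1 -0.3 -0.9] finger n 105 zmin-pct [0.0837 0.0855 0.0864 0.0904 0.0941 0.1045] med x,y base [-55.6   3. ]
201 [259 268] [-55.4   4.9  94.7]
202 [259 268] [-54.2   4.7  91.7]
203 [259 268] [-55.1   4.1  86.3]
204 [266 267] [-41.5  15.4  97.5]
```

View pics/s4.png

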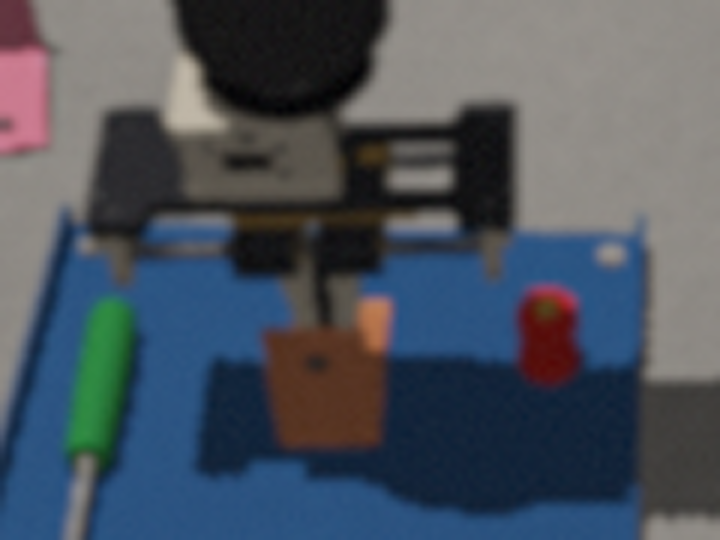

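Picture: the fingers, at crop (325,290), are now directly behind the foot, whose top edge is at row 330. I'll push gently.

Emit:
{"api": "send_rows", "payload": {
  "plan": [
    [[0,0,0.03],[0,0,0]],
    [[0,0,0.06],[0,0,0]],
    [[0,0,0.08],[0,0,0]],
    [[0,0,0.1],[0,0,0]],
    [[0,0,0.12],[0,0,0]]
  ]
}}

```text
time_s: 8.15
tcp_pos: [0.5267, -0.0901, 0.0571]
eef_rot: [157.5, 89.7, 169.0]
contact_force: [-1.7, -1.2, 1.9]
gripper_width: 0.0005
```

```bash
python3 -c "
from h import *
look()"
```

```text
t 8.15 p [ 0.5267 -0.0901  0.0571] psi 11.49 F [-1.7 -1.2  1.9]
18 366 X [-130.1 -101.8  -51. ] Y [-26.3   0.7  38.6] Z [ -2.7   9.1 128.8]
by z []
19 336 X [-116.6  -33.1  -28.5] Y [-17.6  10.7  27.9] Z [-0.5 34.6 86.4]
by z [(25, np.float64(-33.6)), (40, np.float64(-33.1)), (50, np.float64(-31.9)), (60, np.float64(-31.6)), (70, np.float64(-30.7)), (80, np.float64(-30.2))]
```

Emit:
{"api": "send_rows", "payload": {
  "plan": [
    [[0,0,0.02],[0,0,0]],
    [[0,0,0.04],[0,0,0]],
    [[0,0,0.06],[0,0,0]],
    [[0.01,0,0.085],[0,0,0]],
    [[0.01,0,0.11],[0,0,0]]
  ]
}}

```text
time_s: 8.75
tcp_pos: [0.5434, -0.0867, 0.0553]
eef_rot: [155.7, 89.7, 167.2]
contact_force: [-2.0, -0.9, -0.2]
gripper_width: 0.0004
```

```bash
python3 -c "
from h import *
look()"
```

```text
t 8.75 p [ 0.5434 -0.0867  0.0553] psi 11.49 F [-2.  -0.9 -0.2]
20 443 X [-124.2  -91.3  -54.5] Y [-25.9   1.3  25.7] Z [-2.6 23.2 36.5]
by z [(25, np.float64(-94.0)), (40, np.float64(-117.4))]
21 237 X [-95.2 -25.8  -8.5] Y [-17.5  13.1  28.3] Z [-0.9 31.6 83.2]
by z [(25, np.float64(-48.7)), (40, np.float64(-22.6)), (50, np.float64(-19.5)), (60, np.float64(-16.2)), (70, np.float64(-12.6)), (80, np.float64(-10.3))]
```

Emit:
{"api": "send_rows", "payload": {
  "plan": [
    [[0.005,0,0.02],[0,0,0]],
    [[0.01,0,0.04],[0,0,0]],
    [[0.02,0,0.06],[0,0,0]],
    [[0.03,0,0.08],[0,0,0]],
    [[0.036,0,0.1],[0,0,0]]
  ]
}}

```text
time_s: 9.35
tcp_pos: [0.5588, -0.0835, 0.0498]
eef_rot: [155.6, 89.8, 167.1]
contact_force: [-0.6, -0.8, -0.1]
gripper_width: 0.0005
```

```bash
python3 -c "
from h import *
look()"
```

```text
t 9.35 p [ 0.5588 -0.0835  0.0498] psi 11.51 F [-0.6 -0.8 -0.1]
22 476 X [-112.7  -78.7  -35.8] Y [-25.2   1.5  26.7] Z [-2.7 33.4 57. ]
by z [(25, np.float64(-62.8)), (40, np.float64(-85.9)), (50, np.float64(-102.6)), (60, np.float64(-109.7))]
23 115 X [-74.7 -22.5  11.3] Y [-17.2  18.5  29.2] Z [-1.7 24.3 75.8]
by z [(25, np.float64(-30.8)), (50, np.float64(-3.8)), (70, np.float64(8.6))]
```

Emit:
{"api": "send_rows", "payload": {
  "plan": [
    [[0.01,0,0.02],[0,0,0]],
    [[0.02,0,0.04],[0,0,0]],
    [[0.03,0,0.055],[0,0,0]],
    [[0.045,0,0.07],[0,0,0]],
    [[0.06,0,0.088],[0,0,0]]
  ]
}}

```text
time_s: 9.95
tcp_pos: [0.5722, -0.0808, 0.0405]
eef_rot: [154.2, 89.8, 165.7]
contact_force: [0.4, 0.2, -1.2]
gripper_width: 0.0004
```

```bash
python3 -c "
from h import *
look()"
```

```text
t 9.95 p [ 0.5722 -0.0808  0.0405] psi 11.52 F [ 0.4  0.2 -1.2]
24 438 X [-96.7 -64.1 -27.1] Y [-28.8   2.   26.5] Z [-2.3 37.3 75.4]
by z [(25, np.float64(-49.3)), (40, np.float64(-62.7)), (50, np.float64(-71.5)), (60, np.float64(-80.5)), (70, np.float64(-92.1))]
25 99 X [-52.3   9.7  29.8] Y [-22.9  18.4  30.1] Z [-0.7 45.6 62. ]
by z [(50, np.float64(12.0)), (60, np.float64(25.4))]
```

Emit:
{"api": "send_rows", "payload": {
  "plan": [
    [[0.012,0,0.013],[0,0,0]],
    [[0.025,0,0.026],[0,0,0]],
    [[0.04,0,0.04],[0,0,0]],
    [[0.055,0,0.052],[0,0,0]],
    [[0.067,0,0.062],[0,0,0]]
  ]
}}

```text
time_s: 10.55
tcp_pos: [0.5812, -0.0789, 0.0299]
eef_rot: [157.7, 89.8, 169.3]
contact_force: [0.5, -0.3, -1.0]
gripper_width: 0.0004
```

```bash
python3 -c "
from h import *
look()"
```

```text
t 10.55 p [ 0.5812 -0.0789  0.0299] psi 11.51 F [ 0.5 -0.3 -1. ]
26 136 X [-32.6 -31.  -16.6] Y [-40.7   4.3  28.8] Z [ -2.7  46.9 104.5]
by z [(25, np.float64(-31.3)), (40, np.float64(-30.7)), (50, np.float64(-31.2)), (60, np.float64(-31.0)), (70, np.float64(-31.2)), (80, np.float64(-31.0))]
27 316 X [-26.6  25.9  53.8] Y [-15.9  10.2  31.7] Z [-0.7  6.6 10.8]
by z []
```

```bash
cat >> h.py <<'E'
def bw(X,Y):
    a=np.radians(8.65);return .5745+(X*np.cos(a)-Y*np.sin(a))/1e3, -.088+(X*np.sin(a)+Y*np.cos(a))/1e3
E
python3 -c "
from h import *
p=r.get_state()['tcp_pos']
plan([(p[0],p[1],.145,11.5),bw(-75,4)+(.145,8.65)])"
```

```text
t 10.65 p [ 0.5811 -0.0789  0.0298] psi 11.51 F [-0.6  0.2 -0.1]
[-0.768, 0.001, -0.003] [0.0, -0.006, -0.002]
[-0.0, 0.001, -0.553] [0.063, -0.0, 0.0]
```

Emit:
{"api": "send_rows", "payload": {
  "plan": [
    [[-0.15,0,0],[0,0,0]],
    [[-0.32,0,0],[0,0,0]],
    [[-0.5,0,0],[0,0,0]],
    [[-0.67,0,0],[0,0,0]],
    [[-0.77,0,0],[0,0,0]]
  ]
}}

```text
time_s: 11.15
tcp_pos: [0.5825, -0.079, 0.1477]
eef_rot: [142.1, 89.9, 153.6]
contact_force: [0.4, 0.2, 0.2]
gripper_width: 0.0006
```

Emit:
{"api": "send_rows", "payload": {
  "plan": [
    [[0,0,-0.1],[0.01,0,0]],
    [[0,0,-0.22],[0.02,0,0]],
    [[0,0,-0.34],[0.04,0,0]],
    [[0,0,-0.46],[0.05,0,0]],
    [[0,0,-0.55],[0.06,0,0]]
  ]
}}

```text
time_s: 11.65
tcp_pos: [0.4993, -0.0958, 0.1471]
eef_rot: [152.9, 89.8, 161.7]
contact_force: [0.9, -0.5, 0.6]
gripper_width: 0.001
```

```bash
cat >> h.py <<'E'
def stand():
    "standing bar pose: scene sees foot top and leg front; top sees leg top"
    for c,q in bar():
        for nm,s in(("foot",q[(q[:,2]>1)&(q[:,2]<11)]),("leg",q[(q[:,2]>25)&(q[:,2]<100)])):
            if len(s)>30:
                s=s[np.all(abs(s[:,:2]-np.median(s[:,:2],0))<60,1)]
                print(nm,len(s),np.round(cv2.minAreaRect(s[:,:2].astype(np.float32))[0],1),np.round(cv2.minAreaRect(s[:,:2].astype(np.float32))[1:][0],1),round(cv2.minAreaRect(s[:,:2].astype(np.float32))[2],1),"med",np.median(s,0).round(1),"slope leg dX/dY deg",np.degrees(np.arctan(np.polyfit(s[:,1],s[:,0],1)[0])).round(1))
E
python3 -c "
from h import *
tip();stand()
c=r.capture('scene')
cv2.imwrite('pics/s5.png',cv2.resize(c['color'][140:300,190:350,::-1],None,fx=3.7,fy=3.7,interpolation=cv2.INTER_CUBIC))"
```

```text
t 11.7 tcp [ 0.4977 -0.0961  0.1473] base [-77.1   3.6] F [-3.1 -0.2 -0.8] finger n 164 zmin-pct [0.167  0.1697 0.1706 0.1745 0.1786 0.1924] med x,y base [-66.2   2.1]
177 [255 267] [-66.    5.2 181.5]
178 [255 267] [-65.7   4.9 177.9]
179 [256 266] [-65.4   4.6 174.4]
180 [256 266] [-66.2   4.  169.7]Traceback (most recent call last):
  File "<string>", line 3, in <module>
    tip();stand()
          ~~~~~^^
  File "h.py", line 56, in stand
    for c,q in bar():
               ~~~^^
  File "h.py", line 38, in bar
    q=np.c_[X[m],Z[m]];q=q[np.isfinite(q).all(1)];print(c["shot"],len(q),"X",np.percentile(q[:,0],[1,50,99]).round(1),"Y",np.percentile(q[:,1],[1,50,99]).round(1),"Z",np.percentile(q[:,2],[1,50,99]).round(1))
                                                                             ~~~~~~~~~~~~~^^^^^^^^^^^^^^^^^^
    return _quantile_unchecked(
        a, q, axis, out, overwrite_input, method, keepdims, weights)
    return _ureduce(a,
                    func=_quantile_ureduce_func,
    ...<5 lines>...
                    overwrite_input=overwrite_input,
                    method=method)
    r = func(a, **kwargs)
    result = _quantile(arr,
                       quantiles=q,
    ...<2 lines>...
                       out=out,
                       weights=wgt)
    slices_having_nans = np.isnan(arr[-1, ...])
                                  ~~~^^^^^^^^^
IndexError: index -1 is out of bounds for axis 0 with size 0
```

```bash
sed -i 's/    for n in("top","scene"):$/    for n in("scene",):/' h.py
python3 -c "
from h import *
stand()
c=r.capture('scene')
cv2.imwrite('pics/s5.png',cv2.resize(c['color'][140:300,190:350,::-1],None,fx=3.7,fy=3.7,interpolation=cv2.INTER_CUBIC))"
```

```text
31 706 X [-30.6 -18.6  52.6] Y [-18.2   7.   30.8] Z [-0.   8.7 93. ]
foot 388 [8.  7.3] [91.2 48.4] 2.8 med [14.4  7.7  7. ] slope leg dX/dY deg 5.0
leg 254 [-27.8   4.3] [ 8.6 48. ] 6.3 med [-27.2   5.   60.3] slope leg dX/dY deg -2.5
```

View pics/s5.png

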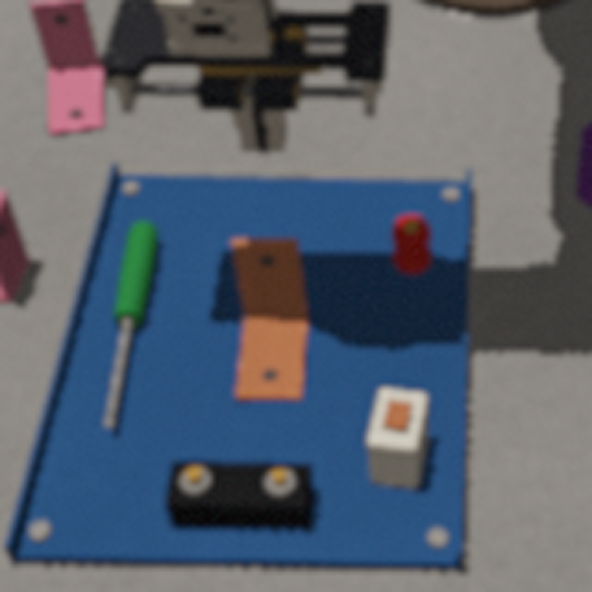

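Picture: the bar stands upright, leg at crop (270,280) and toe edge at row 397. The block face is at row about 465, and the other things haven't moved. I'll lower behind the leg.

```bash
python3 -c "
from h import *
plan([bw(-77,5)+(.034,8.65),bw(-47,5)+(.034,8.65)])"
```

```text
t 11.9 p [ 0.502  -0.0955  0.1479] psi 8.83 F [ 0.4 -0.2 -0.5]
[0.759, 0.009, -0.027] [0.004, -0.002, -0.001]
[0.0, -0.0, 0.2] [0.0, 0.0, 0.0]
```

Emit:
{"api": "send_rows", "payload": {
  "plan": [
    [[0.15,0.01,-0.02],[0,0,0]],
    [[0.32,0.01,-0.03],[0,0,0]],
    [[0.5,0.01,-0.03],[0,0,0]],
    [[0.66,0.01,-0.03],[0,0,0]],
    [[0.76,0.01,-0.03],[0,0,0]]
  ]
}}

```text
time_s: 12.4
tcp_pos: [0.4968, -0.0945, 0.0318]
eef_rot: [162.4, 89.8, 171.2]
contact_force: [-0.4, 0.1, 0.8]
gripper_width: 0.0007
```

Emit:
{"api": "send_rows", "payload": {
  "plan": [
    [[0,0,0.04],[0,0,0]],
    [[0,0,0.08],[0,0,0]],
    [[0,0,0.12],[0,0,0]],
    [[0,0,0.16],[0,0,0]],
    [[0,0,0.19],[0,0,0]]
  ]
}}

```text
time_s: 12.9
tcp_pos: [0.5263, -0.0899, 0.0325]
eef_rot: [150.3, 89.9, 159.2]
contact_force: [-0.3, -0.4, 0.4]
gripper_width: 0.0001
```

```bash
python3 -c "
from h import *
plan([bw(-47,5)+(.034,8.65),bw(-17,5)+(.034,8.65)]);stand();
s=r.get_state();print(s['joints'].round(1))"
```

```text
t 12.9 p [ 0.5263 -0.0899  0.0325] psi 8.85 F [-0.3 -0.4  0.4]
[-0.01, -0.002, 0.006] [0.004, -0.002, -0.001]
[0.0, 0.0, 0.2] [0.0, 0.0, 0.0]
33 680 X [-30.4 -13.7  52.8] Y [-17.    7.2  31.7] Z [-0.5  8.6 89.6]
foot 391 [8.1 7.6] [92.1 49.2] 3.1 med [13.7  8.1  6.8] slope leg dX/dY deg 2.3
leg 218 [-27.   5.] [ 7.4 47.3] 4.6 med [-27.2   4.7  57.3] slope leg dX/dY deg -2.0
[ 11.3  18.  -29.4  -0.1 -42.7 -92.4]
```

Emit:
{"api": "send_rows", "payload": {
  "plan": [
    [[0,0,0.03],[0,0,0]],
    [[0,0,0.06],[0,0,0]],
    [[0,0,0.09],[0,0,0]],
    [[0,0,0.12],[0,0,0]],
    [[0,0,0.15],[0,0,0]]
  ]
}}

```text
time_s: 13.45
tcp_pos: [0.5478, -0.0868, 0.0323]
eef_rot: [167.6, 89.8, 176.4]
contact_force: [-6.4, -0.8, 4.5]
gripper_width: 0.0001
```

```bash
python3 -c "
from h import *
plan([]);stand()"
```

```text
t 13.45 p [ 0.5478 -0.0868  0.0323] psi 8.83 F [-6.4 -0.8  4.5]
34 664 X [-11.9   7.7  70.2] Y [-17.1   6.4  29.8] Z [-0.3  8.4 81.4]
foot 400 [21.7  6.2] [100.1  50.2] 3.2 med [30.6  6.6  7. ] slope leg dX/dY deg -1.1
leg 194 [-9.5  5.6] [ 5.6 45.5] 0.5 med [-9.8  5.6 52.9] slope leg dX/dY deg 0.5
```

```bash
python3 -c "
from h import *
look()
c=r.capture('scene')
cv2.imwrite('pics/s6.png',cv2.resize(c['color'][140:300,190:350,::-1],None,fx=3.7,fy=3.7,interpolation=cv2.INTER_CUBIC))"
```

```text
t 13.5 p [ 0.5489 -0.0866  0.0323] psi 8.85 F [-0.3 -0.8 -0.5]
35 668 X [-11.3   7.4  70.7] Y [-17.3   6.1  29.7] Z [ 0.1  8.5 82.3]
by z [(25, np.float64(-8.9)), (40, np.float64(-9.0)), (50, np.float64(-8.5)), (60, np.float64(-8.6)), (70, np.float64(-8.4)), (80, np.float64(-8.5))]
```

View pics/s6.png

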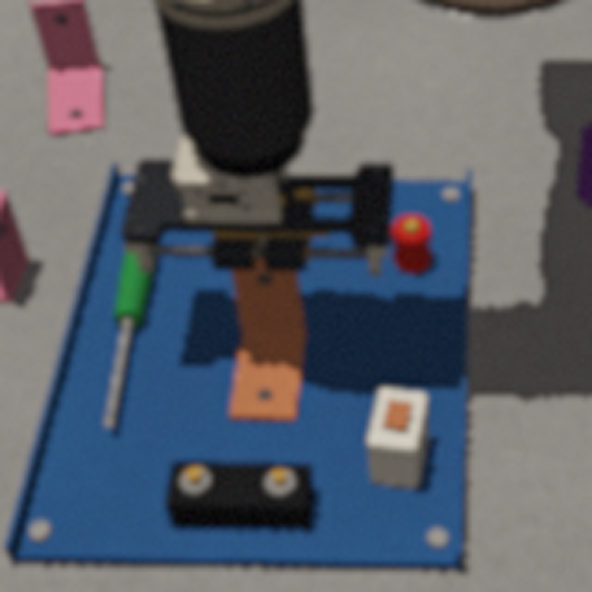

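Emit:
{"api": "send_rows", "payload": {
  "plan": [
    [[0,0,0.03],[0,0,0]],
    [[0,0,0.06],[0,0,0]],
    [[0,0,0.09],[0,0,0]],
    [[0,0,0.12],[0,0,0]],
    [[0,0,0.15],[0,0,0]]
  ]
}}

```text
time_s: 14.1
tcp_pos: [0.5714, -0.0831, 0.0321]
eef_rot: [160.5, 89.9, 169.3]
contact_force: [-3.8, -1.6, 1.5]
gripper_width: 0.0008
```

Emit:
{"api": "send_rows", "payload": {
  "plan": [
    [[0,0,0.03],[0,0,0]],
    [[0,0,0.06],[0,0,0]],
    [[0,0,0.09],[0,0,0]],
    [[0,0,0.12],[0,0,0]],
    [[0,0,0.15],[0,0,0]]
  ]
}}

```text
time_s: 14.6
tcp_pos: [0.5939, -0.0796, 0.0321]
eef_rot: [161.0, 89.9, 169.9]
contact_force: [-5.1, -0.8, 4.4]
gripper_width: 0.0004
```

```bash
python3 -c "
from h import *
plan([bw(19.5,5)+(.033,8.65)]);stand();look()"
```

```text
t 14.6 p [ 0.5939 -0.0796  0.0321] psi 8.84 F [-5.1 -0.8  4.4]
[-0.006, -0.003, -0.007] [0.004, -0.003, -0.001]
37 696 X [ 33.8  53.2 136.9] Y [-18.    6.9  30.1] Z [ 0.2  8.8 80.7]
foot 381 [73.5  5.4] [76.5 49.8] 0.5 med [74.   6.4  7.1] slope leg dX/dY deg 1.0
leg 203 [36.5  5.2] [ 6.  47.3] 2.3 med [36.7  5.3 51.6] slope leg dX/dY deg -0.1
t 14.65 p [ 0.5949 -0.0795  0.0321] psi 8.86 F [-0.8 -1.2  0. ]
38 691 X [ 35.3  55.8 137.5] Y [-17.3   6.6  30.5] Z [ 1.   9.1 80.8]
by z [(25, np.float64(37.4)), (40, np.float64(72.5)), (50, np.float64(47.1)), (60, np.float64(37.6)), (70, np.float64(37.8)), (80, np.float64(38.3))]
```

Emit:
{"api": "send_rows", "payload": {
  "plan": [
    [[0,0,0.015],[0,0,0]],
    [[0,0,0.03],[0,0,0]],
    [[0,0,0.045],[0,0,0]],
    [[0,0,0.06],[0,0,0]],
    [[0,0,0.075],[0,0,0]]
  ]
}}

```text
time_s: 15.2
tcp_pos: [0.606, -0.0777, 0.032]
eef_rot: [149.5, 89.9, 158.4]
contact_force: [-12.0, -1.6, 9.9]
gripper_width: 0.0008
```

Emit:
{"api": "send_rows", "payload": {
  "plan": [
    [[0,0,0.005],[0,0,0]],
    [[0,0,0.01],[0,0,0]],
    [[0,0,0.015],[0,0,0]],
    [[0,0,0.02],[0,0,0]],
    [[0,0,0.02],[0,0,0]]
  ]
}}

```text
time_s: 15.7
tcp_pos: [0.6061, -0.0777, 0.0318]
eef_rot: [171.1, 89.6, 179.9]
contact_force: [-13.3, -1.4, 9.9]
gripper_width: 0.0007
```

```bash
python3 -c "
from h import *
plan([bw(35.5,5)+(.033,8.65)]);stand();plan([])
c=r.capture('scene')
cv2.imwrite('pics/s7.png',cv2.resize(c['color'][200:290,220:320,::-1],None,fx=6,fy=6,interpolation=cv2.INTER_CUBIC))"
```

```text
t 15.7 p [ 0.6061 -0.0777  0.0318] psi 8.82 F [-13.3  -1.4   9.9]
[-0.008, -0.003, 0.018] [0.004, -0.008, -0.001]
39 621 X [ 46.8  59.1 135.3] Y [-17.4   6.2  30.6] Z [ 1.4  9.8 85.3]
foot 328 [79.5  7.5] [49.6 63.8] 89.8 med [79.3  6.5  7.5] slope leg dX/dY deg 1.4
leg 197 [49.1  4.9] [ 6.5 48. ] 4.0 med [49.2  5.  51. ] slope leg dX/dY deg -0.2
t 15.75 p [ 0.6061 -0.0777  0.0319] psi 8.82 F [-12.9  -0.9   9.2]
```

View pics/s7.png

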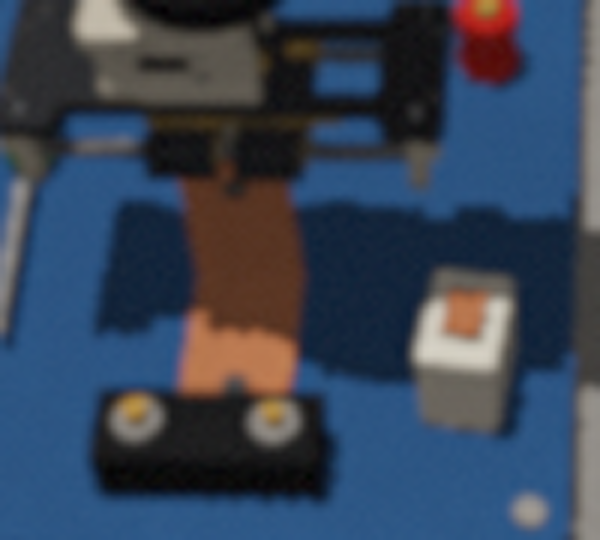

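Emit:
{"api": "send_rows", "payload": {
  "plan": [
    [[0,0,-0.006],[0,0,0]],
    [[0,0,-0.012],[0,0,0]],
    [[0,0,-0.018],[0,0,0]],
    [[0,0,-0.024],[0,0,0]],
    [[0,0,-0.03],[0,0,0]]
  ]
}}

```text
time_s: 16.3
tcp_pos: [0.6021, -0.0783, 0.0319]
eef_rot: [170.0, 89.7, 178.8]
contact_force: [0.3, 0.7, -0.2]
gripper_width: 0.0004
```

```bash
python3 -c "
from h import *
stand();look()"
```

```text
41 639 X [ 46.1  57.3 136.5] Y [-17.8   6.1  30.8] Z [ 1.4 10.  84. ]
foot 333 [70.9  6.7] [82.4 49. ] 2.0 med [80.   6.1  7.2] slope leg dX/dY deg 1.1
leg 212 [48.6  5. ] [47.9  6.5] 89.6 med [49.1  4.9 54.5] slope leg dX/dY deg -0.1
t 16.35 p [ 0.6018 -0.0783  0.0319] psi 8.82 F [-0.9  0.1 -0.2]
42 651 X [ 46.5  57.7 137. ] Y [-17.5   6.3  30.9] Z [ 1.1  9.6 84.5]
by z [(25, np.float64(48.4)), (40, np.float64(73.4)), (50, np.float64(56.8)), (60, np.float64(48.8)), (70, np.float64(48.7)), (80, np.float64(49.0))]
```

Emit:
{"api": "send_rows", "payload": {
  "plan": [
    [[0,0,-0.05],[0,0,0]],
    [[0,0,-0.12],[0,0,0]],
    [[0,0,-0.2],[0,0,0]],
    [[0,0,-0.28],[0,0,0]],
    [[0,0,-0.32],[0,0,0]]
  ]
}}

```text
time_s: 16.9
tcp_pos: [0.5526, -0.086, 0.0323]
eef_rot: [169.5, 89.6, 178.3]
contact_force: [-0.2, 0.9, 0.4]
gripper_width: 0.0004
```

Emit:
{"api": "send_rows", "payload": {
  "plan": [
    [[-0.15,0,0],[0,0,0]],
    [[-0.35,0,-0.05],[0,0,0]],
    [[-0.6,0,-0.1],[0,0,0]],
    [[-0.85,0,-0.2],[0,0,0]],
    [[-1,0,-0.25],[0,0,0]]
  ]
}}

```text
time_s: 17.4
tcp_pos: [0.5163, -0.092, 0.1857]
eef_rot: [163.1, 89.8, 171.9]
contact_force: [0.4, 0.6, -0.5]
gripper_width: 0.0002
```

Emit:
{"api": "send_rows", "payload": {
  "plan": [
    [[0,0.2,0],[0,0,0]],
    [[0,0.4,0],[0,0,0]],
    [[0,0.6,0],[0,0,0]],
    [[0,0.8,0],[0,0,0]],
    [[0,1,0],[0,0,0]]
  ]
}}

```text
time_s: 17.9
tcp_pos: [0.4927, 0.0571, 0.1861]
eef_rot: [151.6, 89.9, 160.4]
contact_force: [0.4, 0.2, 0.4]
gripper_width: 0.0008
```

Emit:
{"api": "send_rows", "payload": {
  "plan": [
    [[0,0.2,0],[0,0,0]],
    [[0,0.4,0],[0,0,0]],
    [[0,0.6,0],[0,0,0]],
    [[0,0.8,0],[0,0,0]],
    [[0,1,0],[0,0,0]]
  ]
}}

```text
time_s: 18.4
tcp_pos: [0.4691, 0.2064, 0.1865]
eef_rot: [132.7, 89.9, 141.5]
contact_force: [0.1, -0.9, 0.0]
gripper_width: 0.0005
```

```bash
sed -i 's/    for n in("scene",):$/    for n in("top","scene"):/' h.py
python3 -c "
from h import *
plan([])
try: stand()
except Exception as e: print(e)
c=r.capture('top')
cv2.imwrite('pics/t8.png',cv2.resize(c['color'][90:230,290:430,::-1],None,fx=4.2,fy=4.2,interpolation=cv2.INTER_CUBIC))"
```

```text
t 18.4 p [0.4691 0.2064 0.1865] psi 8.83 F [ 0.1 -0.9  0. ]
43 530 X [ 44.1  82.2 127.9] Y [-23.1   5.3  29.2] Z [-2.3  6.5 96.1]
foot 342 [85.7  0.7] [87.2 58.4] 2.9 med [96.9  5.8  5.3] slope leg dX/dY deg -8.9
leg 140 [47.4  4.5] [ 6.9 50.2] 0.2 med [45.1  6.9 71.6] slope leg dX/dY deg 1.1
44 656 X [ 46.7  54.  135.7] Y [-16.4   6.5  30. ] Z [ 1.6 10.5 93.5]
foot 328 [79.   6.5] [64.8 47.2] 0.7 med [80.   6.5  7.2] slope leg dX/dY deg 2.0
leg 245 [48.7  5.5] [ 6.7 44.5] 1.2 med [48.8  6.1 61.3] slope leg dX/dY deg 0.8
```

View pics/t8.png

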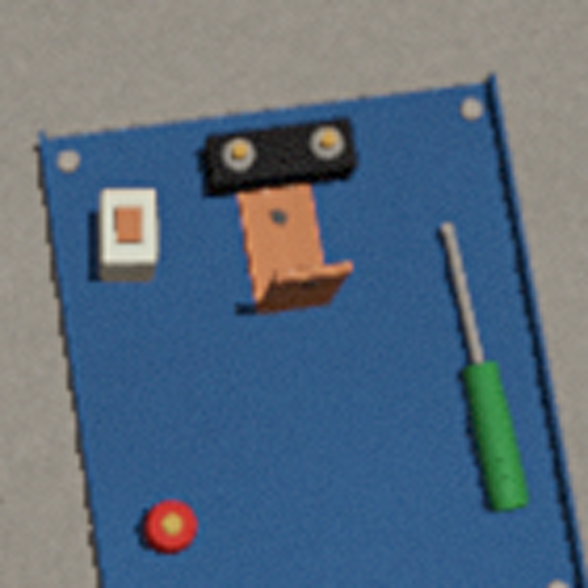

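Run:
```python
from h import *
for c,q in bar():
    s=q[(q[:,2]>1)&(q[:,2]<11)&(q[:,0]>55)&(q[:,0]<126)&(q[:,1]>-22)&(q[:,1]<32)]
    for side,f in(("lo",3),("hi",97)):
        b=[(x,np.percentile(s[abs(s[:,0]-x)<3][:,1],f)) for x in range(60,122,4) if (abs(s[:,0]-x)<3).sum()>6]
        b=np.array(b);k=np.polyfit(b[:,0],b[:,1],1);print(side,"yaw deg",np.degrees(np.arctan(k[0])).round(2),"Y at 128",np.polyval(k,128).round(1),len(b))
    l=q[(q[:,2]>91)&(q[:,2]<99)]
    if len(l)>15:k=np.polyfit(l[:,1],l[:,0],1);print("legtop yaw",-np.degrees(np.arctan(k[0])).round(2),len(l))
    l=q[(q[:,2]>25)&(q[:,2]<90)&(q[:,0]<58)&(q[:,1]<30)]
    if len(l)>15:k=np.polyfit(l[:,1],l[:,0],1);print("leg face yaw",-np.degrees(np.arctan(k[0])).round(2),len(l))
for n in("top","scene"):
    c=r.capture(n);W=pts(c)
    for t in("standoff","fuse","screwdriver","can"):
        for d in r.trace(c,t)[:1]: print(n,t,round(d["score"],2),np.nanmedian(W[d["mask"]],0).round(4))
```

```text
46 526 X [ 43.9  81.5 128. ] Y [-22.6   5.8  29.1] Z [-1.7  6.4 96. ]
lo yaw deg -14.76 Y at 128 -25.1 14
hi yaw deg -1.1 Y at 128 25.9 14
legtop yaw -2.45 37
leg face yaw -0.51 102
47 659 X [ 46.9  55.4 137.1] Y [-16.3   6.4  30. ] Z [ 0.9 10.8 94.4]
lo yaw deg 1.03 Y at 128 -14.4 14
hi yaw deg 0.51 Y at 128 28.0 14
legtop yaw 1.34 19
leg face yaw 0.04 223
top standoff 0.61 [0.4664 0.0102 0.0534]
top fuse 0.69 [0.6539 0.0389 0.0663]
top screwdriver 0.58 [ 0.5401 -0.2062  0.0324]
top can 0.21 [ 0.6565 -0.0694  0.019 ]
scene fuse 0.8 [0.6748 0.0395 0.066 ]
scene screwdriver 0.86 [ 0.5418 -0.2054  0.0348]
scene can 0.72 [0.417  0.4867 0.0904]
```

```bash
python3 -c "
from h import *
print(r.close_job())"
```

```text
the job is handed in; nothing more can be done
None
```

The busbar now stands upright on its foot with its toe against the black terminal block. I tipped it over with the shut fingers, then pushed it along from behind the leg. I handed the job in at about 19 s with the arm clear of everything.

**Final checks:**
- **Upright:** the leg face is vertical to within about half a degree.
- **Square:** most fits put the busbar within about 1° of the base. The leg's top edge read -2.5° in one camera and +1.3° in the other. One foot-edge fit gave -15°, which I put down to shadow in the copper mask.
- **Against the block:** the busbar stalled against the block at about 13 N, and the picture from above shows no gap. It sits about 6 mm off the block's centre line.
- **Other things:** the insulator, fuse and screwdriver read within about 3 mm of where they started. So does the can in one view. The other view gave only a weak false hit for it.

**What disagreed or went wrong:**
- The depth images put the fingertips about 20 mm above the reported TCP, where 19 mm below was stated. My first pass went over the foot without touching it, so I used the camera heights after that.
- Depth puts the toe at about 128 mm along the base, against 130 mm for the face. That is within calibration error, but the cameras can't rule out a gap of 1–2 mm.
- During the 13 N press there was also about 10 N upward on the tool, so the heel may have lifted slightly. It read upright again once I backed off.

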